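Load and lock a specimen carrier for the microscope stage

TASK

Get the specimen carrier ready for the microscope: first draw its transport lock fully back, then lay the base plate flat in the carrier's nest, and put every specimen holder that is on the bench flat into a pocket of its own in the base plate. Then lay the retaining bridge across the holders, with both ends down in the notches, and slide the transport lock fully home over the bridge's end. Do not disturb the mouse, objective or oil bottle.

Things in the scene. Friction and masses are not known exactly. Their poses are not given: they have to be found in the camera images.
- carrier: Fixed dark steel carrier: bed 124 mm (x) by 276 mm (y), 10 mm thick; origin at its underside's centre. Nest between low stops (6 mm high, faces at x = +-47 mm) and two end blocks (faces at y = +-96 mm, tops 25 mm above the bench). A notch on each block takes a bridge end: centred at x = +29 mm, 23 mm wide, cheeks 8 mm high, outer wall at y = +-128 mm. The lock runs on the +y block.
- nest (a point): Where the underside centre of the seated base plate belongs: centre of the nest floor, 10 mm above the bench; axes as the carrier's.
- bridge_seat (a point): Where the underside centre of the seated bridge belongs: between the two notches at the height of their floors, 25 mm above the bench, carrier x = +29 mm; axes as the carrier's.
- lock (a joint): Transport lock: tongue 50 x 22 x 6 mm, underside 35 mm above the bench, sliding along the carrier's +x. 0 = fully back (tongue x -60 to -10 mm), 0.050 m = fully home at the end stop (x -10 to +40 mm, 2 mm above the seated bridge's +y end). Friction 2 N, no spring. Forward, it covers the +y notch and the bridge cannot be laid in; it starts forward.
- lock_grip (a point): Centre of the top of the lock's upright black grip, 69 mm above the bench, at the middle of the tongue; grip 12 mm in x, 24 mm in y, 28 mm high above the tongue. At joint 0 it is at carrier x = -35 mm, y = +113 mm; it moves along the carrier's +x by the joint value.
- base_plate: Loose aluminium base plate 88 mm (x) by 186 mm (y), 0.25 kg, origin at its underside's centre. Floor 5 mm thick, ribs up to 9 mm form four pockets 82 (x) by 41 mm (y) at x = 0, y = +-25.5 and +-69.5 mm. To lift it: an upright fin in the middle, 24 mm in x, 10 mm thick in y, up to 29 mm above the underside (grip across y). Either way round will do.
- bridge: Loose grey retaining bridge: flat bar 18 mm (x) by 250 mm (y), 8 mm thick, 0.15 kg, origin at the centre of its underside; at its middle an upright tab 18 mm in x, 10 mm thick in y, up to 34 mm above the underside (grip it across y). Either way round will do. Seated, it passes 2 mm above the far ends of the holders.
- holder0: Loose steel specimen holder (four alike, 3 or 4 present): plate 76 mm (x) by 36 mm (y), 8 mm thick, about 0.09 kg, origin at its underside's centre; at its middle an upright tab 10 mm thick in x, 24 mm in y, up to 34 mm above the underside (grip across x), a round brass specimen on either side. Either way round will do.
- holder1: Another specimen holder like holder0 (may be absent).
- holder2: Another specimen holder like holder0 (may be absent).
- holder3: Another specimen holder like holder0 (may be absent).
- mouse: Bystander: white computer mouse, 100 mm (x) by 58 mm (y), 34 mm high; origin under its centre.
- objective: Bystander: steel microscope objective standing upright, 34 mm across, 52 mm high; origin under its centre.
- oil: Bystander: amber bottle of immersion oil, 36 mm across, 70 mm high; origin under its centre.
There are look-alikes about, which are no part of the job. Of the things shaped like the base_plate, the aluminium one is meant.

How it is judged:
By the outcome, as a careful person would: the job done as asked, in the order asked, and still so for the second after the job is handed in, with the robot touching nothing.
Of holder0, holder1, holder2, holder3 only 3 to 4 are there at a start; the rules pass over those that are not, and their reading is None.
At some moment in a run one of holder0, holder1, holder2, holder3 may be knocked a few centimetres aside while the robot is not near it.
Once in a run the grip may slacken for a moment while it holds something.
It also fails if it takes over 210 s, if anything falls off the work surface, if the arm or the gripper's body presses on something with over 40 N, if the wrist force passes 120 N, or if a joint passes its speed limit or range.

ROBOT

A 6-joint arm with a two-finger parallel gripper is mounted at the origin on the work surface. World frame = base frame: x ahead of the robot, y to its left, z up, the work surface at z = 0. Lengths are in m, angles in rad, forces in N, time in s.
With the tool pointing down it reaches from about 0.35 to 0.975 m from the base axis. Payload 4.9 kg.
Tool frame: the origin (TCP) lies at the very end of the fingers, on their centre line; the grasp point (between the pads) lies 19 mm behind it; z points along the fingers, y is the line along which they close (so a half turn about z gives the same grasp; the last joint's range is limited). The gripper opens to 85 mm and grips with 20 to 120 N. Pads are 22 mm wide; open, the fingers measure 114 mm over their backs; the gripper's body (76 mm by 85 mm) begins 54 mm behind the grasp point. The pads swing forward as they close: fully open they stand 13 mm farther back than shut.
Start: joints at [1.013, 0.053, 1.613, -0, 1.476, -0.119], TCP at [0.266, 0.566, 0.231] pointing down, gripper open.
Joint ranges: [-3.01, 3.01], [-1.01, 2.22], [0.06, 2.58], [-1.02, 4.17], [0.09, 2.62], [-3.14, 3.14]. Speed limits (rad/s): [2.57, 2.57, 3.14, 3.14, 3.14, 3.14].

INTERFACE

Orientations are given as a unit quaternion [w, x, y, z].
In Python, from plant import manip gives the robot as it stands.
- The arm moves only by the tool play_rows, never from a script. Its argument "series" is a list that holds one entry, the list of rows, each a list of 7 numbers: the shift along the world's x, y, z in m, then the turn, a rotation vector about the world's x, y, z in degrees, then the opening, from 0 (shut) to 1 (fully open). In form: [[[dx, dy, dz, rx, ry, rz, grip], ...]]. A call has 1 to 10 rows; each row shifts and turns the commanded pose from where the row before left it; what a row does not reach is not made up. A row lasts 1/10 s, in which the tool goes at most 50 mm and 8.59 degrees, less where a joint would pass 70% of its speed; a pose out of reach is approached as far as the arm can. A call with a gripper value outside its range is refused whole. The fingers move at their own pace and stop on an object; the grip force is fixed at half the most. Time passes only in rows, so rows that do not move let the fingers close. It gives the time, the measured TCP pose, the force, the opening and the grip force at its end, in the units of the state.
- manip.state(): the state, without advancing time (a new reading comes with each control period).
- manip.grab_frame(name): name is "side" or "top" or "wrist"; returns a dict with "frame" (400x640x3 uint8, blue, green, red), "mtx" (3x3 intrinsics, pixels), "k1" (the pictures are not rectified: a ray, as slopes to the right and down, at radius r is drawn at 1 + k1 r^2 times it, then the intrinsics apply), "R" (3x3) and "t" (3): a world point X has camera coordinates R X + t. Camera axes: x right, y down, z forward; pixel columns grow to the right and rows downward; lengths in m; the calibration is good to about 2 mm. A picture is of the moment at which its call begins. There is no depth.
- manip.job_done(): hands the job in; it is judged then, once.
The state is a dict: "time": time; "joint_pos": joint angles; "joint_vel": joint speeds; "joint_efforts": joint torques, N m; "tool_pos": TCP position; "tool_rot": TCP orientation; "contact_force": force on the tool from outside, world axes, zero at the start; "ft_torque": the same for the moment, N m; "gripper_width": opening from 0.0 (shut) to 1.0 (fully open); "grasp_force": force on a finger pad.
Only numpy, scipy, OpenCV 4.12 (cv2) and the standard library are available. Lean on these libraries where they do the work, as an engineer would, in place of code of your own. Each camera call takes 0.05 s, during which the arm holds its last target. There are 200 camera calls.

## Working session

There is one attempt and no reset: what is moved stays moved. The work goes in short steps, Python scripts to look and compute and a tool call to move; the robot and the scene stay as the last step left them, time stands still between calls to the robot, and variables do not carry over. Pictures are saved under pics/ and viewed, at most 14 in all, crops included, and the job is handed in when it is done.

Besides the shell and the picture viewer there is one more tool, called after "Emit:" by a JSON object that holds its "method" and its "body", one argument or row to a line. play_rows: Moves the arm, as the interface text tells. Its arguments: {"type":"object","properties":{"series":{"type":"array"}},"required":["series"]}

```bash
ls; mkdir -p pics; cat > h.py <<'E'
import numpy as np, cv2
from plant import manip
def grab(n,save=None):
    f=manip.grab_frame(n)
    f={k:(np.array(v) if k!='k1' else v) for k,v in f.items()}
    if save: cv2.imwrite('pics/'+save,f['frame']); np.savez('pics/'+save+'.npz',**f)
    return f
def load(s): 
    d=np.load('pics/'+s+'.npz'); return {k:d[k] for k in d}
def ray(f,uv):
    uv=np.atleast_2d(np.array(uv,float)); K=f['mtx']
    d=np.c_[(uv[:,0]-K[0,2])/K[0,0],(uv[:,1]-K[1,2])/K[1,1]]
    s=d.copy()
    for _ in range(30): s=d/(1+float(f['k1'])*(s**2).sum(1,keepdims=True))
    D=np.c_[s,np.ones(len(s))]@f['R']
    return -f['R'].T@f['t'],D
def onz(f,uv,z):
    o,D=ray(f,uv); return o+D*((z-o[2])/D[:,2])[:,None]
def proj(f,X):
    c=np.atleast_2d(X)@f['R'].T+f['t']; s=c[:,:2]/c[:,2:]
    s=s*(1+float(f['k1'])*(s**2).sum(1,keepdims=True)); K=f['mtx']
    return np.c_[s[:,0]*K[0,0]+K[0,2],s[:,1]*K[1,1]+K[1,2]]
E
python3 -c "
from h import *
f=grab('top','top0.png'); g=grab('side','side0.png'); w=grab('wrist','wrist0.png')
for q in (f,g,w): print(-q['R'].T@q['t'],q['R'][2],q['mtx'][0,0],q['k1'])
print(manip.state())"
```

```text
pics
[0.39929897 0.00797828 1.32530257] [ 0.08350501 -0.02505117 -0.99619243] 420.3286195328384 -0.013974788718477285
[0.46701692 0.65619103 0.64588329] [ 0.04188557 -0.77010469 -0.63654094] 373.4138063457002 0.025109453033648376
[0.20581126 0.59330494 0.37292549] [ 0.23866374 -0.11417378 -0.96436713] 317.16830047833645 -0.05533315575136409
{'time': 0.15, 'joint_pos': array([ 1.01302687e+00,  5.32306578e-02,  1.61395238e+00, -6.83300005e-07,
        1.47603604e+00, -1.19009759e-01]), 'joint_vel': array([ 0.00139975, -0.00301663, -0.00255334, -0.00014315,  0.00091307,
        0.00276504]), 'joint_efforts': array([ 1.34187121e-03, -3.94248140e+01, -3.70718300e+01, -1.30710913e-05,
        4.74182772e-03,  1.23697106e-05]), 'tool_pos': array([0.26525738, 0.5653826 , 0.23034534]), 'tool_rot': array([-2.69639570e-04,  2.17624273e-01,  9.76032282e-01, -7.67207029e-04]), 'contact_force': array([ 0.77406872, -0.49177194,  0.27678748]), 'ft_torque': array([ 0.01995056, -0.0046118 , -0.00746155]), 'grasp_force': 0.0, 'gripper_width': 1.0025118676687135}
```

View pics/top0.png

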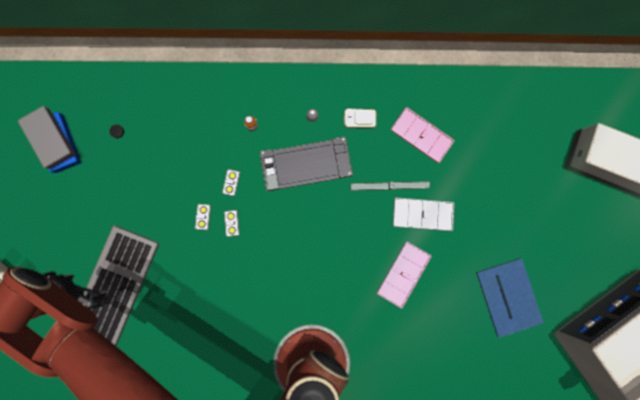

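View pics/side0.png

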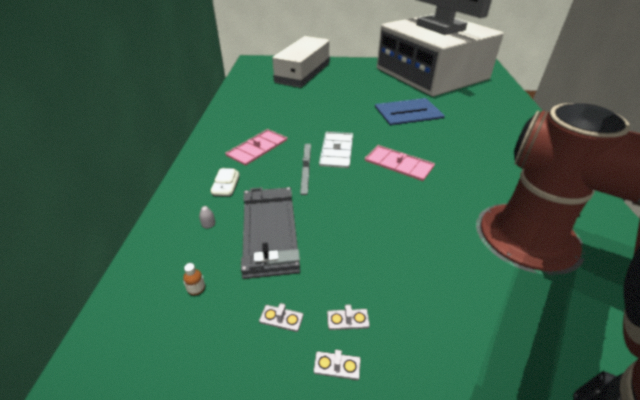

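Top view: carrier at (306,164) with the lock at its left end, three holders at (231,182), (202,217), (231,223), aluminium plate at (423,214), bridge at (390,186). The pink plates are look-alikes. The oil, objective and mouse are at (250,122), (312,115), (360,118). The side view agrees: lock forward, grip at (265,250).

```bash
cat > m.py <<'E'
from h import *
def rects(f,mask,z,amin=40):
    out=[]
    for c in cv2.findContours(mask.astype(np.uint8),cv2.RETR_EXTERNAL,cv2.CHAIN_APPROX_NONE)[0]:
        if cv2.contourArea(c)<amin: continue
        P=onz(f,c[:,0],z)[:,:2]
        r=cv2.minAreaRect((P*1000).astype(np.float32))
        w,h=r[1]; a=r[2]
        if w<h: w,h,a=h,w,a+90
        out.append((np.round(r[0],1),round(w),round(h),round((a+90)%180-90,1),np.round(c[:,0].mean(0))))
    return out
E
python3 -c "
from m import *
f=load('top0.png'); hsv=cv2.cvtColor(f['frame'],cv2.COLOR_BGR2HSV)
m=(hsv[...,1]<70); m[:75]=0; m[260:]=0;m[:,:180]=0;m[:,470:]=0
for r in rects(f,m,0.01): print(*r)
"
```

```text
[ 345.8 -316.9] 113 56 90.0 [412. 253.]
[428.8 250.7] 80 42 5.9 [231. 223.]
[448.6 340.3] 80 42 -4.8 [202. 217.]
[ 459.  -351.5] 192 93 85.7 [423. 214.]
[ 548.5 -246. ] 252 22 -88.1 [390. 185.]
[556.6 254.9] 80 42 -11.2 [231. 182.]
[617.1  19.7] 276 128 -79.5 [306. 164.]
[7.753e+02 5.000e-01] 36 32 0.5 [312. 115.]
[ 767.  -153.3] 103 62 -89.5 [360. 118.]
[ 713.  -352.8] 192 95 55.0 [422. 135.]
```

Emit:
{"method": "play_rows", "body": {
  "series": [
    [[0.03,-0.037,0.002,0,0,-5.44,1],[0.03,-0.037,0.002,0,0,-5.44,1],[0.03,-0.037,0.002,0,0,-5.44,1],[0.03,-0.037,0.002,0,0,-5.44,1],[0.03,-0.037,0.002,0,0,-5.44,1],[0.03,-0.037,0.002,0,0,-5.44,1],[0.03,-0.037,0.002,0,0,-5.44,1],[0.03,-0.037,0.002,0,0,-5.44,1],[0.03,-0.037,0,0,0,-5.44,1],[0.03,-0.037,0,0,0,-5.44,1]]
  ]
}}

```text
time: 1.15
tool_pos: [0.5663, 0.1941, 0.2471]
tool_rot: [-0.0, 0.641, 0.767, 0.0]
contact_force: [0.3, 1.2, 0.2]
gripper_width: 0.998
grasp_force: 0.0
```

Emit:
{"method": "play_rows", "body": {
  "series": [
    [[0.02,-0.03,0,0,0,0,1],[0.02,-0.03,0,0,0,0,1],[0,0,0,0,0,0,1],[0,0,0,0,0,0,1]]
  ]
}}

```text
time: 1.55
tool_pos: [0.6055, 0.1352, 0.2467]
tool_rot: [-0.001, 0.64, 0.768, -0.0]
contact_force: [0.3, -0.2, 0.7]
gripper_width: 1.003
grasp_force: 0.0
```

```bash
python3 -c "
from h import *
f=grab('wrist','w1.png'); t=grab('top','top1.png'); print(-f['R'].T@f['t'],f['R'][2])
s=manip.state(); print(s['tool_pos'],s['tool_rot'],s['contact_force'])
a=cv2.resize(f['frame'],(480,300)); b=cv2.resize(t['frame'],(480,300)); cv2.imwrite('pics/c1.png',np.vstack([a,b]))"
```

```text
[0.59462758 0.20033908 0.38945133] [ 0.04645167 -0.26012245 -0.96445765]
[0.60494661 0.13648231 0.24697014] [-3.86161997e-04  6.39421860e-01  7.68855978e-01 -1.45563401e-04] [-0.65422644 -0.2577816   0.27384023]
```

View pics/c1.png

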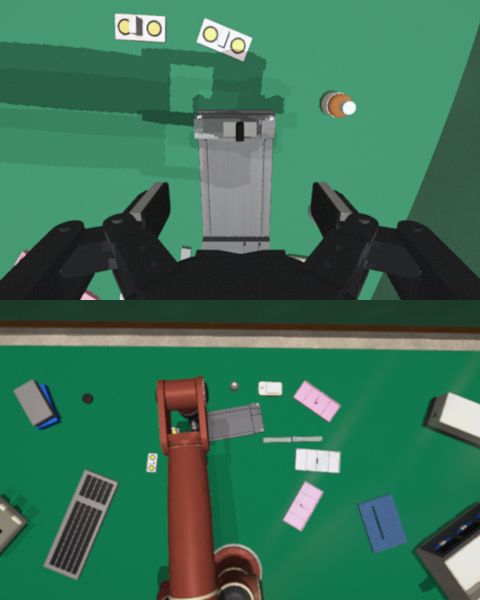

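Wrist view (at 0.75 scale): lock grip at about (240,130), carrier below it, two holders beyond. The top view shows no fourth holder where the arm stood before, so there are three.

```bash
python3 -c "
from m import *
f=load('w1.png'); im=f['frame']; hsv=cv2.cvtColor(im,cv2.COLOR_BGR2HSV)
c=cv2.resize(im[135:340,240:390],None,fx=2.9,fy=2.9,interpolation=cv2.INTER_CUBIC); cv2.imwrite('pics/c2.png',c)
k=(im.max(2)<40); k[:150]=0;k[200:]=0;k[:,:290]=0;k[:,350:]=0
n,l,st,ce=cv2.connectedComponentsWithStats(k.astype(np.uint8)); print(st[1:],ce[1:])
for z in (.069,): 
  i=1+st[1:,4].argmax(); x,y,w,h,_=st[i]; print(onz(f,[[x+w/2-.5,y+h/2-.5],[x,y],[x+w,y],[x,y+h],[x+w,y+h]],z))
m=(hsv[...,1]<60)
for r in [0]:
  m[:140]=0;m[330:]=0;m[:,:240]=0;m[:,390:]=0
  print(*rects(f,m,0.025,300),sep='\n')
"
```

```text
[[315 163  10  25 231]] [[319.28571429 175.29004329]]
[[0.60543792 0.13389999 0.069     ]
 [0.59868208 0.14537082 0.069     ]
 [0.60872211 0.14720734 0.069     ]
 [0.60329923 0.11945845 0.069     ]
 [0.6135496  0.12133453 0.069     ]]
(array([614.9,  33.9]), 247, 126, -79.7, array([314., 236.]))
```

View pics/c2.png

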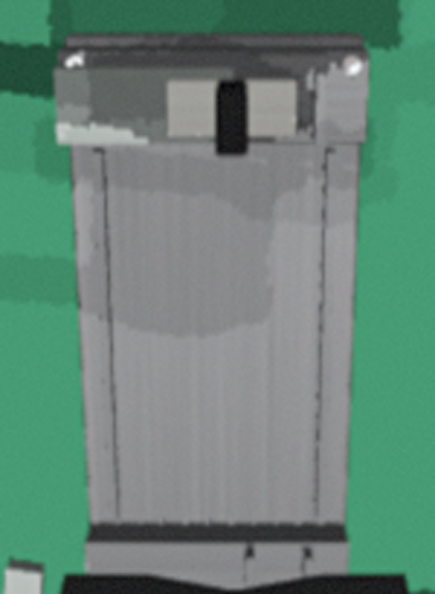

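The crop shows the nest floor bounded by thin dark stop lines, (97,147)-(117,515) and (330,147)-(316,515). The far block's face spans rows 525-541, and the lock grip is at (231,117). I'll use these to fix the carrier pose.

```bash
python3 -c "
from m import *
f=load('w1.png')
q=lambda L:[((x+.5)/2.9-.5+240,(y+.5)/2.9-.5+135) for x,y in L]
S=onz(f,q([(102,200),(117,515),(327,200),(316,515)]),.013)[:,:2]*1000
F=onz(f,q([(90,524),(345,524)]),.01)[:,:2]*1000
T=onz(f,q([(90,541),(345,541)]),.025)[:,:2]*1000
N=onz(f,q([(60,143),(365,143)]),.025)[:,:2]*1000
print(S,F,T,N,sep='\n')
for a,b in ((S[1],S[0]),(S[3],S[2])): d=b-a; print(np.degrees(np.arctan2(d[1],d[0]))-90)
for e in (F,T,N): d=e[1]-e[0]; print(np.degrees(np.arctan2(d[1],d[0])))
a=np.radians(10.5); R=np.array([[np.cos(a),-np.sin(a)],[np.sin(a),np.cos(a)]])
print('carrier frame', S@R, F@R,T@R,N@R, np.array([605.4,133.9])@R,sep='\n')
"
```

```text
[[559.24013677  76.62008784]
 [588.20475027 -77.96247548]
 [654.02927206  93.98226025]
 [681.57438062 -60.73069696]]
[[576.03371034 -87.69073341]
 [697.11184893 -65.34626574]]
[[578.01124521 -85.59893413]
 [695.08049811 -63.98419589]]
[[539.9962063  101.54992262]
 [662.3900661  123.9386569 ]]
10.612631002089998
10.095166164175637
10.456056165195855
10.46083346276045
10.366147570816716
carrier frame
[[ 563.83851096  -26.57634281]
 [ 564.14767467 -183.84878838]
 [ 660.20439803  -26.77884947]
 [ 659.09406414 -183.92082124]]
[[ 550.40760573 -191.19614988]
 [ 673.53023551 -191.2905806 ]]
[[ 552.73322674 -189.49975508]
 [ 671.78111736 -189.58113445]]
[[549.45992343   1.44296736]
 [673.88430948   1.15229086]]
[619.6638579   21.33244499]
```

Emit:
{"method": "play_rows", "body": {
  "series": [
    [[0.0013,-0.0059,-0.03,0,0,0,0.6],[0,0,-0.04,0,0,0,0.6],[0,0,-0.04,0,0,0,0.6],[0,0,-0.04,0,0,0,0.6],[0,0,-0.03,0,0,0,0.6],[0,0,-0.022,0,0,0,0.6],[0,0,0,0,0,0,0],[0,0,0,0,0,0,0],[0,0,0,0,0,0,0],[0,0,0,0,0,0,0]]
  ]
}}

```text
time: 2.65
tool_pos: [0.6075, 0.1307, 0.0473]
tool_rot: [0.0, 0.64, 0.769, 0.001]
contact_force: [-2.5, 1.3, 2.1]
gripper_width: 0.124
grasp_force: 59.8
```

Emit:
{"method": "play_rows", "body": {
  "series": [
    [[-0.0079,-0.00145,0,0,0,0,0],[-0.0079,-0.00145,0,0,0,0,0],[-0.0079,-0.00145,0,0,0,0,0],[-0.0079,-0.00145,0,0,0,0,0],[-0.0079,-0.00145,0,0,0,0,0],[0,0,0,0,0,0,0],[0,0,0,0,0,0,0]]
  ]
}}

```text
time: 3.35
tool_pos: [0.5672, 0.1232, 0.0472]
tool_rot: [-0.0, 0.64, 0.769, 0.001]
contact_force: [-2.2, 4.1, 7.9]
gripper_width: 0.124
grasp_force: 61.0
```

Emit:
{"method": "play_rows", "body": {
  "series": [
    [[-0.002,-0.0004,0,0,0,0,0],[-0.002,-0.0004,0,0,0,0,0],[-0.001,-0.0002,0,0,0,0,0],[0,0,0,0,0,0,0]]
  ]
}}

```text
time: 3.75
tool_pos: [0.5634, 0.1225, 0.0472]
tool_rot: [0.001, 0.64, 0.769, 0.002]
contact_force: [1.6, 5.5, 3.6]
gripper_width: 0.127
grasp_force: 60.5
```

Emit:
{"method": "play_rows", "body": {
  "series": [
    [[-0.002,-0.0004,0,0,0,0,0],[-0.002,-0.0004,0,0,0,0,0],[0,0,0,0,0,0,0]]
  ]
}}

```text
time: 4.05
tool_pos: [0.5632, 0.1225, 0.0473]
tool_rot: [0.004, 0.64, 0.768, 0.006]
contact_force: [15.3, 10.0, -8.1]
gripper_width: 0.124
grasp_force: 59.1
```

Emit:
{"method": "play_rows", "body": {
  "series": [
    [[0.003,0.0006,0,0,0,0,0.5],[0,0,0,0,0,0,0.5],[0,0,0.03,0,0,0,0.8],[0,0,0.045,0,0,0,1],[0,0,0.045,0,0,0,1],[-0.008,-0.036,0.045,0,0,-8,1],[-0.008,-0.036,0.035,0,0,-8,1],[-0.008,-0.036,0,0,0,-8,1],[-0.008,-0.036,0,0,0,-8,1],[-0.008,-0.036,0,0,0,-8,1]]
  ]
}}

```text
time: 5.05
tool_pos: [0.5212, -0.0546, 0.2385]
tool_rot: [0.0, 0.865, 0.501, -0.0]
contact_force: [0.3, -0.2, 0.2]
gripper_width: 1.002
grasp_force: 0.0
```

Emit:
{"method": "play_rows", "body": {
  "series": [
    [[-0.008,-0.036,0,0,0,-8,1],[-0.008,-0.036,0,0,0,-8,1],[-0.008,-0.036,0,0,0,-8,1],[-0.008,-0.036,0,0,0,-8,1],[-0.008,-0.036,0,0,0,-8,1],[-0.008,-0.036,0,0,0,-8,1],[-0.008,-0.036,0,0,0,-8,1],[-0.008,-0.042,0,0,0,-8.5,1],[0,0,0,0,0,0,1],[0,0,0,0,0,0,1]]
  ]
}}

```text
time: 6.05
tool_pos: [0.4574, -0.3472, 0.2377]
tool_rot: [-0.001, 0.999, -0.036, -0.001]
contact_force: [-0.7, 0.7, -0.1]
gripper_width: 1.001
grasp_force: 0.0
```

```bash
python3 -c "
from m import *
s=manip.state(); print(s['tool_pos'],s['tool_rot'])
f=grab('wrist','w3.png'); t=grab('top','top3.png')
cv2.imwrite('pics/c3.png',np.vstack([cv2.resize(f['frame'],(480,300)),cv2.resize(t['frame'],(480,300))]))
hsv=cv2.cvtColor(f['frame'],cv2.COLOR_BGR2HSV); m=(hsv[...,1]<70)&(hsv[...,2]>110)
for z in (.005,.009): print(*rects(f,m,z,800),sep='\n')
"
```

```text
[ 0.45743076 -0.3472123   0.23774622] [-5.85483999e-04  9.99361258e-01 -3.57221416e-02 -8.13391273e-04]
(array([ 291.8, -302.7]), 139, 89, -30.6, array([300., 288.]))
(array([ 460.8, -353.4]), 190, 91, 85.9, array([325., 161.]))
(array([ 549.4, -183.1]), 124, 21, -86.8, array([174.,  97.]))
(array([ 553.4, -312.4]), 122, 19, -88.2, array([284.,  84.]))
(array([621.8, -26.6]), 153, 108, -79.7, array([43., 58.]))
(array([ 294.3, -303.2]), 137, 88, -30.6, array([300., 288.]))
(array([ 461.5, -353.4]), 188, 90, 85.9, array([325., 161.]))
(array([ 549.2, -184.9]), 123, 21, -86.8, array([174.,  97.]))
(array([ 553.1, -312.8]), 121, 19, -88.2, array([284.,  84.]))
(array([620.7, -30. ]), 151, 107, -79.7, array([43., 58.]))
```

View pics/c3.png

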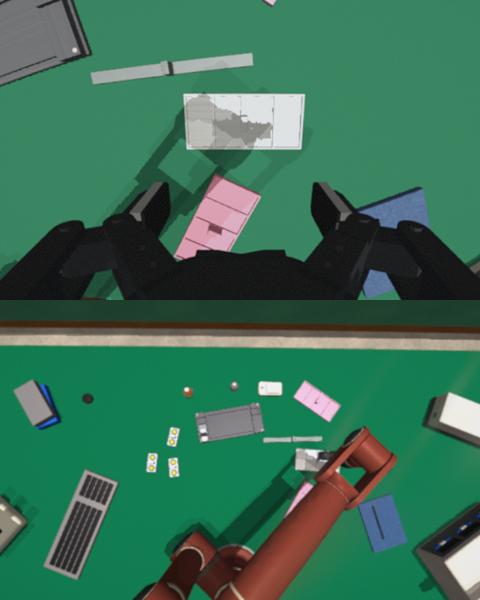

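Plate seen at 0.75-scale (244,121), long edge across the view. It measures 188x90 mm at (0.4615,-0.3534), 85.9°, which matches its size. Descending onto the fin.

Emit:
{"method": "play_rows", "body": {
  "series": [
    [[0.004,-0.0062,-0.045,0,0,0,0.6],[0,0,-0.045,0,0,0,0.6],[0,0,-0.045,0,0,0,0.6],[0,0,-0.045,0,0,0,0.6],[0,0,-0.03,0,0,0,0.6],[0,0,-0.018,0,0,0,0.6],[0,0,0,0,0,0,0],[0,0,0,0,0,0,0],[0,0,0,0,0,0,0],[0,0,0,0,0,0,0]]
  ]
}}

```text
time: 7.15
tool_pos: [0.4639, -0.3539, 0.0126]
tool_rot: [0.001, 0.999, -0.035, 0.001]
contact_force: [-0.0, 0.5, 1.7]
gripper_width: 0.096
grasp_force: 61.0
```

Emit:
{"method": "play_rows", "body": {
  "series": [
    [[0,0,0.02,0,0,0,0],[0,0,0.04,0,0,0,0],[0,0,0.04,0,0,0,0],[0,0,0.04,0,0,0,0],[0.0157,0.0372,0,0,0,1.455,0],[0.0157,0.0372,0,0,0,1.455,0],[0.0157,0.0372,0,0,0,1.455,0],[0.0157,0.0372,0,0,0,1.455,0],[0.0157,0.0372,0,0,0,1.455,0],[0.0157,0.0372,0,0,0,1.455,0]]
  ]
}}

```text
time: 8.15
tool_pos: [0.5571, -0.1283, 0.151]
tool_rot: [0.0, 0.999, 0.041, 0.0]
contact_force: [0.7, -0.4, -2.6]
gripper_width: 0.094
grasp_force: 60.4
```

Emit:
{"method": "play_rows", "body": {
  "series": [
    [[0.0157,0.0372,0,0,0,1.455,0],[0.0157,0.0372,0,0,0,1.455,0],[0.0157,0.0372,0,0,0,1.455,0],[0.0157,0.0372,0,0,0,1.455,0],[0,0,0,0,0,0,0],[0,0,0,0,0,0,0]]
  ]
}}

```text
time: 8.75
tool_pos: [0.6195, 0.0196, 0.1506]
tool_rot: [0.0, 0.996, 0.092, -0.0]
contact_force: [-0.4, 0.3, -2.6]
gripper_width: 0.097
grasp_force: 60.4
```

```bash
python3 -c "
from m import *
s=manip.state(); print(s['tool_pos'],s['tool_rot'],s['gripper_width'],s['contact_force'])
f=grab('wrist','w4.png')
hsv=cv2.cvtColor(f['frame'],cv2.COLOR_BGR2HSV); m=(hsv[...,1]<70)&(hsv[...,2]>110)
print(*rects(f,m,s['tool_pos'][2]-.0036,800),sep='\n')
"
```

```text
[0.61950815 0.01956697 0.15059079] [ 2.66042376e-04  9.95715976e-01  9.24641684e-02 -3.47799125e-05] 0.09748836821126806 [-0.38850874  0.2824415  -2.61966952]
(array([ 614.1, -142.2]), 54, 17, -88.3, array([598., 297.]))
(array([555.3, 148.8]), 40, 29, 6.1, array([ 77., 314.]))
(array([596.7,  14.4]), 47, 18, 10.6, array([320., 291.]))
(array([624.6,   3.1]), 220, 80, -79.4, array([328., 231.]))
(array([622.1, 149.6]), 40, 27, -11.1, array([ 68., 203.]))
(array([679.1, -35.1]), 22, 11, -79.1, array([460., 151.]))
(array([677.1,  24. ]), 88, 13, -79.8, array([356., 130.]))
(array([729. , -65.8]), 55, 31, 89.2, array([550.,  53.]))
```

View pics/w4.png

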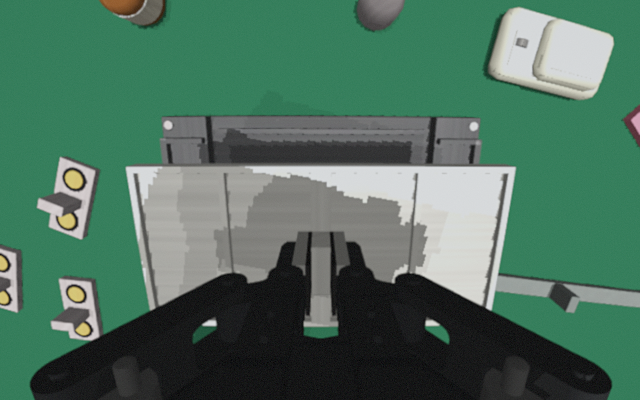

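The plate hangs in the grip with its far corners at (127,167) and (515,166) and near corners at about (150,327) and (486,327). The carrier's far edge is behind it at row 118.

```bash
python3 -c "
from m import *
f=load('w4.png'); z=.1506-.0036
P=onz(f,[(127,167),(515,166),(150,327),(486,327)],z)[:,:2]*1000
d=P[0]-P[1]; print(P, np.linalg.norm(d), np.degrees(np.arctan2(d[1],d[0]))-90)
a=np.radians(10.45);u=np.array([np.cos(a),np.sin(a)]);v=np.array([-u[1],u[0]])
C=np.array([618.8,18.0])
for p in P: print((p-C)@u,(p-C)@v)
print((np.array([619.5,19.6])-C)@u,(np.array([619.5,19.6])-C)@v)
Q=onz(f,[(163,118),(480,118)],.025)[:,:2]*1000
for p in Q: print('car',(p-C)@u,(p-C)@v)
"
```

```text
[[643.11712852 117.09418036]
 [677.64883928 -64.94785083]
 [553.94974096 103.0930896 ]
 [588.36791678 -80.97017636]] 185.2882623610082 10.740871238423722
41.887239248471055 93.0399833888607
42.827880868066394 -92.24589130779634
-48.340660622320634 95.4440701445373
-47.87827710775322 -91.80892155965815
0.9785933416469798 1.4464975187273104
car 60.938290022263715 132.32435379585598
car 61.64230521806928 -132.97431177831137
```

Emit:
{"method": "play_rows", "body": {
  "series": [
    [[0.002,-0.0002,-0.03,0,0,-0.2,0],[0,0,-0.03,0,0,0,0],[0,0,-0.03,0,0,0,0],[0,0,-0.015,0,0,0,0],[0,0,-0.01,0,0,0,0],[0,0,-0.006,0,0,0,0],[0,0,-0.004,0,0,0,0],[0,0,-0.002,0,0,0,0],[0,0,0,0,0,0,0]]
  ]
}}

```text
time: 9.7
tool_pos: [0.6222, 0.0187, 0.0242]
tool_rot: [0.0, 0.996, 0.09, 0.001]
contact_force: [0.1, 0.1, -1.9]
gripper_width: 0.097
grasp_force: 60.3
```

Emit:
{"method": "play_rows", "body": {
  "series": [
    [[0,0,-0.001,0,0,0,0],[0,0,-0.001,0,0,0,0],[0,0,0,0,0,0,0]]
  ]
}}

```text
time: 10.0
tool_pos: [0.6222, 0.0187, 0.0225]
tool_rot: [0.0, 0.996, 0.09, 0.001]
contact_force: [-1.3, -0.2, 3.1]
gripper_width: 0.095
grasp_force: 61.0
```

Emit:
{"method": "play_rows", "body": {
  "series": [
    [[0,0,0,0,0,0,0.4],[0,0,0,0,0,0,0.4],[0,0,0.02,0,0,0,0.5],[0,0,0.045,0,0,0,1],[0,0,0.045,0,0,0,1],[0,0,0.045,0,0,0,1],[0,0,0.045,0,0,0,1],[-0.03,0,0.02,0,0,0,1],[0,0,0,0,0,0,1],[0,0,0,0,0,0,1]]
  ]
}}

```text
time: 11.0
tool_pos: [0.5917, 0.0187, 0.2417]
tool_rot: [0.0, 0.996, 0.09, 0.001]
contact_force: [-0.0, -0.4, -1.3]
gripper_width: 0.999
grasp_force: 0.0
```

```bash
python3 -c "
from m import *
s=manip.state(); print(s['tool_pos'])
f=grab('wrist','w5.png'); t=grab('top','top5.png')
hsv=cv2.cvtColor(f['frame'],cv2.COLOR_BGR2HSV); m=(hsv[...,1]<70)&(hsv[...,2]>110)
print(*rects(f,m,.008,800),sep='\n')
"
```

```text
[0.59169237 0.01867985 0.24173248]
(array([ 314.2, -325.2]), 78, 75, 1.8, array([504., 384.]))
(array([ 548.7, -314.1]), 118, 28, -88.2, array([558., 239.]))
(array([431. , 256.8]), 78, 51, 5.7, array([126., 256.]))
(array([ 549.1, -182.7]), 120, 19, -88.4, array([467., 226.]))
(array([452.3, 348.1]), 79, 53, -4.4, array([ 59., 230.]))
(array([560.7, 259.2]), 78, 47, -11.9, array([123., 161.]))
(array([ 639.4, -102. ]), 128, 42, 10.6, array([425., 140.]))
(array([626.2,  18.6]), 194, 110, -79.7, array([325., 135.]))
(array([610.1, 140.8]), 99, 41, 10.0, array([222., 133.]))
(array([ 718.8, -352.6]), 181, 90, 54.9, array([620., 111.]))
(array([ 769.5, -156.4]), 105, 60, 89.3, array([501.,  39.]))
```

View pics/w5.png

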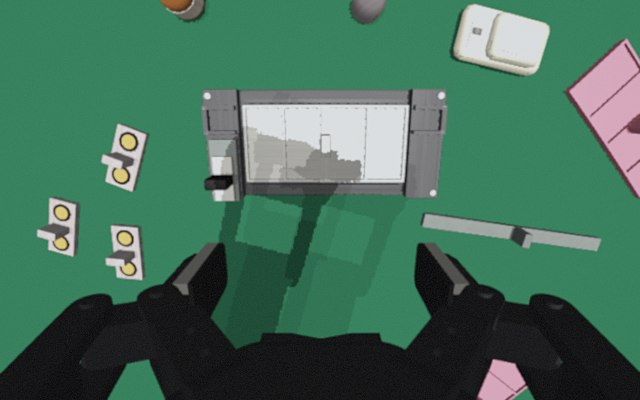

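Plate lies in the nest, corners (242,106) to (407,184), evenly spaced from the stops. The lock is back at (220,182). Next, the holders.

Emit:
{"method": "play_rows", "body": {
  "series": [
    [[-0.012,0.0225,0,0,0,8,1],[-0.012,0.0225,0,0,0,8,1],[-0.012,0.0225,0,0,0,8,1],[-0.012,0.0225,0,0,0,8,1],[-0.012,0.0225,0,0,0,8,1],[-0.012,0.0225,0,0,0,8,1],[-0.012,0.0225,0,0,0,8,1],[-0.012,0.0225,0,0,0,8,1],[-0.012,0.0225,0,0,0,8,1],[-0.012,0.0225,0,0,0,8,1]]
  ]
}}

```text
time: 12.1
tool_pos: [0.4707, 0.2444, 0.239]
tool_rot: [-0.001, 0.703, 0.711, -0.002]
contact_force: [0.2, 0.5, -1.0]
gripper_width: 0.996
grasp_force: 0.0
```

Emit:
{"method": "play_rows", "body": {
  "series": [
    [[0,0,0,0,0,0,1],[0,0,0,0,0,0,1],[0,0,0,0,0,0,1]]
  ]
}}

```text
time: 12.4
tool_pos: [0.4718, 0.243, 0.2403]
tool_rot: [-0.0, 0.706, 0.708, -0.001]
contact_force: [-0.2, 0.3, 0.0]
gripper_width: 1.0
grasp_force: 0.0
```

```bash
cat > hold.py <<'E'
from m import *
import sys
def holders(f,v=True):
    """white holder plates at z=.008 (plate bounding) and brass blobs"""
    hsv=cv2.cvtColor(f['frame'],cv2.COLOR_BGR2HSV)
    y=((hsv[...,0]>15)&(hsv[...,0]<35)&(hsv[...,1]>90)&(hsv[...,2]>120)).astype(np.uint8)
    out=[]
    for c in cv2.findContours(y,cv2.RETR_EXTERNAL,cv2.CHAIN_APPROX_NONE)[0]:
        if cv2.contourArea(c)<40: continue
        p,r=cv2.minEnclosingCircle(c); X=onz(f,[p],.010)[0,:2]*1000
        out.append((X,r,cv2.contourArea(c),p))
    return out
if __name__=='__main__':
    s=manip.state(); q=s['tool_rot']; print(s['tool_pos'],'tooly',2*np.degrees(np.arctan2(q[2],q[1]))-90)
    f=grab('wrist',sys.argv[1]); B=holders(f)
    for b in B: print(np.round(b[0],1),round(b[1],1),b[2],np.round(b[3]))
    for i in range(len(B)):
        for j in range(i):
            d=B[i][0]-B[j][0]; L=np.linalg.norm(d)
            if 25<L<60: print('pair',(B[i][0]+B[j][0])/2,L,(np.degrees(np.arctan2(d[1],d[0]))+90)%180-90)
E
python3 hold.py w6.png
```

```text
[0.47183777 0.24299724 0.24030634] tooly 0.19546720576094856
[580.6 250.7] 7.6 154.5 [411. 159.]
[453.3 253.1] 7.0 133.5 [304. 156.]
[537.4 259.2] 7.5 98.5 [376. 151.]
[473.2 338.9] 8.4 197.5 [321.  80.]
[429.5 342.3] 8.3 152.5 [282.  77.]
pair [559.00794575 254.96983739] 43.96339518540072 -11.069973992362407
pair [451.35749013 340.58465759] 43.89894886285125 -4.521772189350315
```

View pics/w6.png

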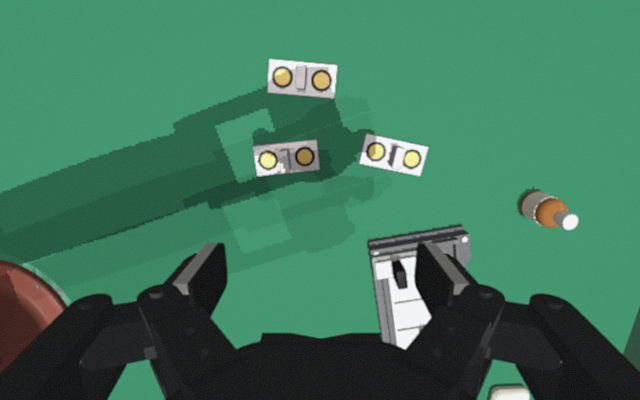

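Wrist view shows three holders: A around (286,158), B around (302,78), C around (394,155). The discs are 44 mm apart on each. Taking A first, centre about (431,251) mm at +6°.

Emit:
{"method": "play_rows", "body": {
  "series": [
    [[-0.0404,0.008,-0.045,0,0,5.6,0.6],[0,0,-0.045,0,0,0,0.6],[0,0,-0.045,0,0,0,0.6],[0,0,-0.045,0,0,0,0.5],[0,0,-0.03,0,0,0,0.5],[0,0,-0.017,0,0,0,0.4],[0,0,0,0,0,0,0],[0,0,0,0,0,0,0],[0,0,0,0,0,0,0],[0,0,0,0,0,0,0]]
  ]
}}

```text
time: 13.45
tool_pos: [0.4398, 0.2506, 0.0242]
tool_rot: [0.001, 0.67, 0.742, 0.001]
contact_force: [-0.8, 0.4, -1.0]
gripper_width: 0.09
grasp_force: 61.5
```

The first row was cut short, so the grip is 9 mm too high. I'll regrip lower.

Emit:
{"method": "play_rows", "body": {
  "series": [
    [[0,0,0,0,0,0,0.3],[0,0,0,0,0,0,0.3],[0,0,-0.009,0,0,0,0.3],[0,0,0,0,0,0,0],[0,0,0,0,0,0,0],[0,0,0,0,0,0,0]]
  ]
}}

```text
time: 14.05
tool_pos: [0.4382, 0.2502, 0.0132]
tool_rot: [-0.0, 0.67, 0.743, -0.0]
contact_force: [1.1, 0.0, -1.5]
gripper_width: 0.1
grasp_force: 61.6
```

Emit:
{"method": "play_rows", "body": {
  "series": [
    [[0,0,0.02,0,0,0,0],[0,0,0.04,0,0,0,0],[0,0,0.04,0,0,0,0],[0,0,0.04,0,0,0,0],[0.016,-0.025,0,0,0,0.4,0],[0.016,-0.025,0,0,0,0.4,0],[0.016,-0.025,0,0,0,0.4,0],[0.016,-0.025,0,0,0,0.4,0],[0.016,-0.025,0,0,0,0.4,0],[0.016,-0.025,0,0,0,0.4,0]]
  ]
}}

```text
time: 15.05
tool_pos: [0.5349, 0.0992, 0.1534]
tool_rot: [-0.0, 0.654, 0.757, -0.0]
contact_force: [0.2, 0.9, -1.7]
gripper_width: 0.099
grasp_force: 61.7
```

Emit:
{"method": "play_rows", "body": {
  "series": [
    [[0.016,-0.025,0,0,0,0.4,0],[0.016,-0.025,0,0,0,0.4,0],[0.016,-0.025,0,0,0,0.4,0],[0.016,-0.025,0,0,0,0.4,0],[0.016,-0.025,0,0,0,0.4,0],[0.016,-0.025,0,0,0,0.25,0],[0,0,0,0,0,0,0],[0,0,0,0,0,0,0]]
  ]
}}

```text
time: 15.85
tool_pos: [0.6303, -0.05, 0.153]
tool_rot: [-0.001, 0.639, 0.769, -0.0]
contact_force: [0.0, 0.7, -0.6]
gripper_width: 0.104
grasp_force: 61.6
```

```bash
python3 -c "
from m import *
f=load('w5.png'); g=cv2.cvtColor(f['frame'],cv2.COLOR_BGR2GRAY)
for th in (110,120,130,140):
  m=(g>th); m2=np.zeros_like(m); m2[100:190,239:411]=m[100:190,239:411]
  print(th,*rects(f,m2,.019,2000))
s=manip.state(); q=s['tool_rot']; print(s['tool_pos'],'tooly',2*np.degrees(np.arctan2(q[2],q[1]))-90,s['gripper_width'],s['grasp_force'])
grab('wrist','w7.png')
"
```

```text
110 (array([621.5,  17.9]), 189, 95, -79.7, array([325., 140.]))
120 (array([622.1,  18.1]), 188, 94, -79.7, array([319., 127.]))
130 (array([619.9,  17.7]), 188, 90, -79.7, array([325., 142.]))
140 (array([620. ,  17.5]), 188, 90, -79.7, array([325., 145.]))
[ 0.63028471 -0.0499958   0.15304648] tooly 10.499009305051416 0.10362524046463464 61.63580775260925
```

View pics/w7.png

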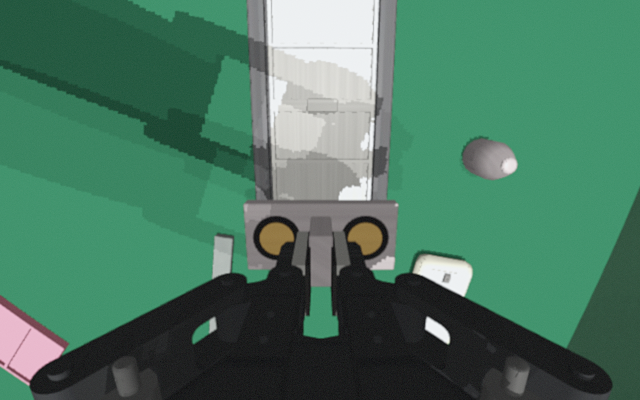

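The held holder's rear edge runs from (245,202) to (397,202), with its discs at (276,239) and (365,239). It hangs straight, and the objective and mouse are undisturbed.

```bash
python3 -c "
from m import *
f=load('w7.png'); z=.153-.0132+.008
P=onz(f,[(245,202),(397,202),(276.5,239),(365,239),(246,269),(396,269)],z)[:,:2]*1000
T=np.array([630.3,-50.0]); a=np.radians(10.45);u=np.array([np.cos(a),np.sin(a)]);v=np.array([-u[1],u[0]])
for p in P: print((p-T)@u,(p-T)@v)
W=np.array([619.9,17.6])
for n in (-69.5,-25.5,25.5,69.5): print(n,W+n*v)
"
```

```text
-36.03397400008929 21.464606263136453
38.25077560490365 21.5238724032175
-21.31665044156749 1.995048555987544
23.327815278795708 2.0347565137228862
-37.90699908468491 -14.973710606591759
40.200634141053165 -14.90004705932995
-69.5 [632.50572961 -50.74724267]
-25.5 [624.52512381  -7.47704587]
25.5 [615.27487619  42.67704587]
69.5 [607.29427039  85.94724267]
```

```bash
python3 -c "
from m import *
f=load('w7.png'); c=cv2.resize(f['frame'][30:210,240:400],None,fx=3.3,fy=3.3,interpolation=cv2.INTER_CUBIC); cv2.imwrite('pics/c7.png',c)
a=np.radians(10.45);u=np.array([np.cos(a),np.sin(a)]);v=np.array([-u[1],u[0]]);W=np.array([619.9,17.6])
for p in onz(f,[(307,98.5),(338,98.5),(307,111.5),(338,111.5)],.039)[:,:2]*1000: print('fin',(p-W)@u,(p-W)@v)
for p in onz(f,[(275,159),(371,159),(273,48),(371,48)],.019)[:,:2]*1000: print('rib',(p-W)@u,(p-W)@v)
"
```

```text
fin -11.777093719800154 4.598579319649616
fin 12.378597046852992 4.616916774619089
fin -11.868736770959266 -5.283209766493569
fin 12.51145404600008 -5.264654699508747
rib -41.271168198924165 -46.10548886006939
rib 43.196988660539745 -46.03861201972955
rib -39.922088049933215 45.05414634802783
rib 39.771409718741026 45.10833212750877
```

View pics/c7.png

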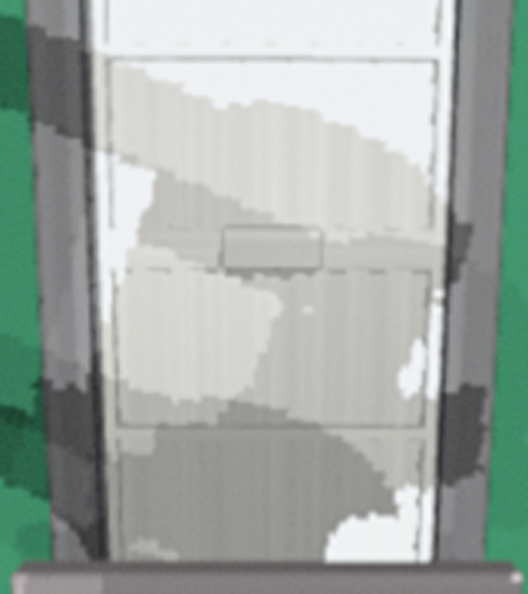

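Rib and fin edges put the plate centre within 0.4 mm of the estimate. The holder hangs about 2 mm off the tool centre, so I'll correct for that and descend.

Emit:
{"method": "play_rows", "body": {
  "series": [
    [[0.0019,-0.0034,-0.02,0,0,-0.1,0],[0,0,-0.03,0,0,0,0],[0,0,-0.03,0,0,0,0],[0,0,-0.02,0,0,0,0],[0,0,-0.01,0,0,0,0],[0,0,-0.006,0,0,0,0],[0,0,-0.004,0,0,0,0],[0,0,-0.003,0,0,0,0],[0,0,-0.002,0,0,0,0],[0,0,0,0,0,0,0]]
  ]
}}

```text
time: 16.9
tool_pos: [0.6327, -0.0532, 0.029]
tool_rot: [0.0, 0.64, 0.769, 0.0]
contact_force: [0.7, 0.3, -1.3]
gripper_width: 0.101
grasp_force: 61.7
```

Emit:
{"method": "play_rows", "body": {
  "series": [
    [[0,0,-0.001,0,0,0,0],[0,0,0,0,0,0,0]]
  ]
}}

```text
time: 17.1
tool_pos: [0.6325, -0.0532, 0.0278]
tool_rot: [0.0, 0.64, 0.769, 0.0]
contact_force: [-0.9, -0.5, 0.3]
gripper_width: 0.101
grasp_force: 61.7
```

Emit:
{"method": "play_rows", "body": {
  "series": [
    [[0,0,0,0,0,0,0.3],[0,0,0,0,0,0,0.35],[0,0,0.02,0,0,0,0.35],[0,0,0.045,0,0,0,1],[0,0,0.045,0,0,0,1],[0,0,0.045,0,0,0,1],[-0.007,0.029,0.02,0,0,-2.1,1],[-0.007,0.029,0.0,0,0,-2.1,1],[-0.007,0.029,0,0,0,-2.1,1],[-0.007,0.029,0,0,0,-2.1,1]]
  ]
}}

```text
time: 18.1
tool_pos: [0.6042, 0.0638, 0.2032]
tool_rot: [0.0, 0.695, 0.719, 0.0]
contact_force: [0.9, 0.9, -0.3]
gripper_width: 1.004
grasp_force: 0.0
```

Emit:
{"method": "play_rows", "body": {
  "series": [
    [[-0.008,0.029,0,0,0,-2.2,1],[-0.008,0.029,0,0,0,-2.2,1],[-0.008,0.029,0,0,0,-2.2,1],[-0.008,0.029,0,0,0,-2.2,1],[-0.008,0.029,0,0,0,-2.2,1],[-0.008,0.029,0,0,0,-2.2,1],[0,0,0,0,0,0,1],[0,0,0,0,0,0,1],[0,0,0,0,0,0,1]]
  ]
}}

```text
time: 19.0
tool_pos: [0.5566, 0.2362, 0.2026]
tool_rot: [0.0, 0.773, 0.635, -0.0]
contact_force: [-0.6, 0.5, 0.5]
gripper_width: 1.0
grasp_force: 0.0
```

```bash
python3 hold.py w8.png
```

```text
[0.55662025 0.23615318 0.20255923] tooly -11.162425496162115
[568.9 242.2] 7.9 172.0 [330. 164.]
[611.4 233.3] 8.2 193.0 [370. 164.]
[430.  342.6] 9.5 208.5 [178.  95.]
[473.2 338.8] 9.2 227.0 [219.  90.]
pair [590.17306119 237.77956218] 43.37103713015446 -11.840660341836937
pair [451.58534125 340.68716137] 43.32825976541635 -5.009715505176217
```

Holder C has been knocked to (590,238). I'll follow it there.

Emit:
{"method": "play_rows", "body": {
  "series": [
    [[0.018,0.0008,-0.02,0,0,-0.7,0.6],[0.0156,0.0008,-0.03,0,0,0,0.6],[0,0,-0.035,0,0,0,0.6],[0,0,-0.035,0,0,0,0.5],[0,0,-0.035,0,0,0,0.5],[0,0,-0.022,0,0,0,0.4],[0,0,-0.011,0,0,0,0.4],[0,0,0,0,0,0,0.4]]
  ]
}}

```text
time: 19.85
tool_pos: [0.589, 0.2373, 0.0127]
tool_rot: [-0.001, 0.777, 0.63, -0.002]
contact_force: [-0.7, -0.8, 0.3]
gripper_width: 0.405
grasp_force: 0.0
```

Emit:
{"method": "play_rows", "body": {
  "series": [
    [[0,0,0,0,0,0,0],[0,0,0,0,0,0,0],[0,0,0,0,0,0,0]]
  ]
}}

```text
time: 20.15
tool_pos: [0.5917, 0.2388, 0.0169]
tool_rot: [0.001, 0.776, 0.63, 0.002]
contact_force: [1.1, -0.8, 2.7]
gripper_width: 0.1
grasp_force: 63.6
```

Emit:
{"method": "play_rows", "body": {
  "series": [
    [[0,0,0.02,0,0,0,0],[0,0,0.04,0,0,0,0],[0,0,0.04,0,0,0,0],[0,0,0.035,0,0,0,0],[0.0033,-0.0246,0,0,0,2.2,0],[0.0033,-0.0246,0,0,0,2.2,0],[0.0033,-0.0246,0,0,0,2.2,0],[0.0033,-0.0246,0,0,0,2.2,0],[0.0033,-0.0246,0,0,0,2.2,0],[0.0033,-0.0246,0,0,0,2.2,0]]
  ]
}}

```text
time: 21.15
tool_pos: [0.6098, 0.09, 0.1502]
tool_rot: [0.0, 0.698, 0.716, 0.0]
contact_force: [0.3, -1.1, -1.4]
gripper_width: 0.099
grasp_force: 63.0
```

Emit:
{"method": "play_rows", "body": {
  "series": [
    [[0.0033,-0.0246,0,0,0,2.2,0],[0.0033,-0.0246,0,0,0,2.2,0],[0.0033,-0.0246,0,0,0,2.2,0],[0.0033,-0.0246,0,0,0,2.2,0],[0,0,0,0,0,0.15,0],[0,0,0,0,0,0,0]]
  ]
}}

```text
time: 21.75
tool_pos: [0.623, -0.0077, 0.1499]
tool_rot: [0.0, 0.641, 0.767, 0.0]
contact_force: [0.4, 1.0, -1.5]
gripper_width: 0.097
grasp_force: 63.0
```

```bash
cat > held.py <<'E'
from m import *
import sys
s=manip.state(); T=s['tool_pos']; q=s['tool_rot']; print(T,'tooly',2*np.degrees(np.arctan2(q[2],q[1]))-90,s['gripper_width'])
f=grab('wrist',sys.argv[1]); dz=float(sys.argv[2]) # tcp height over holder underside
hsv=cv2.cvtColor(f['frame'],cv2.COLOR_BGR2HSV)
y=((hsv[...,0]>12)&(hsv[...,0]<35)&(hsv[...,1]>100)&(hsv[...,2]>60)).astype(np.uint8)
a=np.radians(10.45);u=np.array([np.cos(a),np.sin(a)]);v=np.array([-u[1],u[0]])
for c in cv2.findContours(y,cv2.RETR_EXTERNAL,cv2.CHAIN_APPROX_NONE)[0]:
    A=cv2.contourArea(c)
    if A<300: continue
    (px,py),r=cv2.minEnclosingCircle(c); p=(onz(f,[(px,py)],T[2]-dz+.008)[0]-T)[:2]*1000
    print(np.round((px,py,r)),A,p@u,p@v)
E
python3 held.py w9.png .0150
```

```text
[ 0.62298816 -0.00768965  0.14991332] tooly 10.230570319504409 0.09662490857117331
[363. 242.  17.] 628.5 22.846077957051317 -0.6635689126693918
[278. 243.  17.] 624.5 -21.117663375724838 -0.8481831078384026
```

Emit:
{"method": "play_rows", "body": {
  "series": [
    [[0.0009,0.0004,-0.02,0,0,0,0],[0,0,-0.03,0,0,0,0],[0,0,-0.03,0,0,0,0],[0,0,-0.02,0,0,0,0],[0,0,-0.008,0,0,0,0],[0,0,-0.004,0,0,0,0],[0,0,-0.003,0,0,0,0],[0,0,-0.002,0,0,0,0],[0,0,0,0,0,0,0]]
  ]
}}

```text
time: 22.7
tool_pos: [0.6245, -0.0072, 0.0335]
tool_rot: [0.001, 0.641, 0.768, 0.0]
contact_force: [0.1, 0.3, -1.5]
gripper_width: 0.102
grasp_force: 62.9
```

Emit:
{"method": "play_rows", "body": {
  "series": [
    [[0,0,-0.0015,0,0,0,0],[0,0,0,0,0,0,0]]
  ]
}}

```text
time: 22.9
tool_pos: [0.6246, -0.0073, 0.0318]
tool_rot: [0.001, 0.641, 0.768, 0.0]
contact_force: [0.7, -0.1, 1.2]
gripper_width: 0.097
grasp_force: 63.1
```

Emit:
{"method": "play_rows", "body": {
  "series": [
    [[0,0,0,0,0,0,0.3],[0,0,0,0,0,0,0.35],[0,0,0.02,0,0,0,0.35],[0,0,0.045,0,0,0,1],[0,0,0.045,0,0,0,1],[0,0,0.045,0,0,0,1],[-0.0133,0.0236,0.02,0,0,-1.2,1],[-0.0133,0.0236,0,0,0,-1.2,1],[-0.0133,0.0236,0,0,0,-1.2,1],[-0.0133,0.0236,0,0,0,-1.2,1]]
  ]
}}

```text
time: 23.9
tool_pos: [0.5702, 0.088, 0.2065]
tool_rot: [0.0, 0.673, 0.74, 0.0]
contact_force: [0.7, 0.9, 0.9]
gripper_width: 0.995
grasp_force: 0.0
```

Emit:
{"method": "play_rows", "body": {
  "series": [
    [[-0.0133,0.0236,0,0,0,-1.2,1],[-0.0133,0.0236,0,0,0,-1.2,1],[-0.0133,0.0236,0,0,0,-1.2,1],[-0.0133,0.0236,0,0,0,-1.2,1],[-0.0133,0.0236,0,0,0,-1.2,1],[-0.0133,0.0236,0,0,0,-1.2,1],[-0.0133,0.0236,0,0,0,-1.2,1],[-0.0133,0.0236,0,0,0,-1.2,1],[-0.0133,0.0236,0,0,0,-1,1],[0,0,0,0,0,0,1]]
  ]
}}

```text
time: 24.9
tool_pos: [0.4495, 0.3017, 0.2061]
tool_rot: [-0.0, 0.737, 0.676, 0.0]
contact_force: [0.7, 0.2, 1.3]
gripper_width: 1.003
grasp_force: 0.0
```

Emit:
{"method": "play_rows", "body": {
  "series": [
    [[0,0,0,0,0,0,1],[0,0,0,0,0,0,1]]
  ]
}}

```text
time: 25.1
tool_pos: [0.4513, 0.299, 0.206]
tool_rot: [0.0, 0.738, 0.675, -0.0]
contact_force: [-0.4, -1.1, 0.2]
gripper_width: 1.001
grasp_force: 0.0
```

```bash
python3 hold.py w10.png
```

```text
[0.45132062 0.29904474 0.20604812] tooly -5.120054656275599
[655.4 -20.7] 6.8 92.5 [486. 384.]
[429.2 342.8] 8.5 201.5 [295. 132.]
[472.9 339.1] 8.5 195.0 [336. 131.]
pair [451.02724513 340.94627779] 43.829170601574994 -4.754100844881137
```

Emit:
{"method": "play_rows", "body": {
  "series": [
    [[0,0.021,-0.02,0,0,0.4,0.6],[0,0.0205,-0.03,0,0,0,0.6],[0,0,-0.035,0,0,0,0.6],[0,0,-0.035,0,0,0,0.5],[0,0,-0.035,0,0,0,0.5],[0,0,-0.024,0,0,0,0.4],[0,0,-0.012,0,0,0,0.4],[0,0,0,0,0,0,0.4]]
  ]
}}

```text
time: 25.95
tool_pos: [0.4501, 0.3398, 0.0131]
tool_rot: [-0.0, 0.736, 0.677, -0.002]
contact_force: [0.4, 0.7, 0.4]
gripper_width: 0.403
grasp_force: 0.0
```

Emit:
{"method": "play_rows", "body": {
  "series": [
    [[0,0,0,0,0,0,0],[0,0,0,0,0,0,0],[0,0,0,0,0,0,0]]
  ]
}}

```text
time: 26.25
tool_pos: [0.4526, 0.3419, 0.0172]
tool_rot: [0.001, 0.735, 0.678, 0.002]
contact_force: [1.7, 0.6, 2.9]
gripper_width: 0.096
grasp_force: 63.1
```

Emit:
{"method": "play_rows", "body": {
  "series": [
    [[0,0,0.02,0,0,0,0],[0,0,0.04,0,0,0,0],[0,0,0.04,0,0,0,0],[0,0,0.035,0,0,0,0],[0.0136,-0.025,0,0,0,1.24,0],[0.0136,-0.025,0,0,0,1.24,0],[0.0136,-0.025,0,0,0,1.24,0],[0.0136,-0.025,0,0,0,1.24,0],[0.0136,-0.025,0,0,0,1.24,0],[0.0136,-0.025,0,0,0,1.24,0]]
  ]
}}

```text
time: 27.25
tool_pos: [0.5331, 0.1902, 0.1508]
tool_rot: [0.0, 0.69, 0.724, 0.001]
contact_force: [0.6, -0.8, -1.1]
gripper_width: 0.097
grasp_force: 62.7
```

Emit:
{"method": "play_rows", "body": {
  "series": [
    [[0.0136,-0.025,0,0,0,1.24,0],[0.0136,-0.025,0,0,0,1.24,0],[0.0136,-0.025,0,0,0,1.24,0],[0.0136,-0.025,0,0,0,1.24,0],[0.0136,-0.025,0,0,0,1.24,0],[0.0136,-0.025,0,0,0,1.24,0],[0,0,0,0,0,0,0],[0,0,0,0,0,0,0]]
  ]
}}

```text
time: 28.05
tool_pos: [0.6143, 0.0409, 0.1504]
tool_rot: [-0.0, 0.642, 0.767, 0.0]
contact_force: [0.7, 0.0, -0.8]
gripper_width: 0.096
grasp_force: 62.6
```

```bash
python3 held.py w11.png .0150
```

```text
[0.61425881 0.04089796 0.15040944] tooly 10.115235194765063 0.0956972222945444
[363. 241.  17.] 647.0 22.837106847019477 -0.10601422492489687
[278. 242.  17.] 644.0 -21.09767529635505 -0.274492778183877
[524.  26.  27.] 1317.0 91.81384075841085 101.68276814451075
```

Emit:
{"method": "play_rows", "body": {
  "series": [
    [[0.0004,0.0014,-0.02,0,0,0.2,0],[0,0,-0.03,0,0,0,0],[0,0,-0.03,0,0,0,0],[0,0,-0.02,0,0,0,0],[0,0,-0.008,0,0,0,0],[0,0,-0.004,0,0,0,0],[0,0,-0.003,0,0,0,0],[0,0,-0.002,0,0,0,0],[0,0,-0.001,0,0,0,0],[0,0,0,0,0,0,0]]
  ]
}}

```text
time: 29.1
tool_pos: [0.615, 0.0425, 0.0327]
tool_rot: [0.0, 0.64, 0.768, 0.0]
contact_force: [-0.2, -0.8, 0.0]
gripper_width: 0.1
grasp_force: 62.6
```

Emit:
{"method": "play_rows", "body": {
  "series": [
    [[0,0,-0.001,0,0,0,0],[0,0,0,0,0,0,0]]
  ]
}}

```text
time: 29.3
tool_pos: [0.6151, 0.0424, 0.0322]
tool_rot: [0.0, 0.64, 0.768, 0.0]
contact_force: [-1.8, -0.3, 4.2]
gripper_width: 0.1
grasp_force: 63.2
```

Emit:
{"method": "play_rows", "body": {
  "series": [
    [[0,0,0,0,0,0,0.3],[0,0,0,0,0,0,0.35],[0,0,0.02,0,0,0,0.35],[0,0,0.045,0,0,0,1],[0,0,0.045,0,0,0,1],[0,0,0.045,0,0,0,1],[-0.0055,-0.0241,0.045,0,0,-8.2,1],[-0.0055,-0.0241,0,0,0,-8.2,1],[-0.0055,-0.0241,0,0,0,-8.2,1],[-0.0055,-0.0241,0,0,0,-8.2,1]]
  ]
}}

```text
time: 30.3
tool_pos: [0.5926, -0.0541, 0.2303]
tool_rot: [0.0, 0.833, 0.554, 0.0]
contact_force: [-0.4, -0.3, -0.1]
gripper_width: 0.998
grasp_force: 0.0
```

Emit:
{"method": "play_rows", "body": {
  "series": [
    [[-0.0055,-0.0241,0,0,0,-8.2,1],[-0.0055,-0.0241,0,0,0,-8.2,1],[-0.0055,-0.0241,0,0,0,-8.2,1],[-0.0055,-0.0241,0,0,0,-8.2,1],[-0.0055,-0.0241,0,0,0,-8.2,1],[-0.0055,-0.0241,0,0,0,-8.2,1],[-0.0055,-0.0241,0,0,0,-8.2,1],[-0.0055,-0.0241,0,0,0,-8.2,1],[0,0,0,0,0,0,1],[0,0,0,0,0,0,1]]
  ]
}}

```text
time: 31.3
tool_pos: [0.5486, -0.246, 0.2295]
tool_rot: [-0.0, 1.0, 0.018, -0.0]
contact_force: [0.5, 0.4, 0.5]
gripper_width: 0.998
grasp_force: 0.0
```

```bash
python3 -c "
from m import *
s=manip.state(); q=s['tool_rot']; print(s['tool_pos'],'tooly',2*np.degrees(np.arctan2(q[2],q[1]))-90)
f=grab('wrist','w12.png')
hsv=cv2.cvtColor(f['frame'],cv2.COLOR_BGR2HSV); m=(hsv[...,1]<70)&(hsv[...,2]>60); m[230:]=0
m=cv2.morphologyEx(m.astype(np.uint8),cv2.MORPH_CLOSE,np.ones((5,5)))
print(*rects(f,m,.008,300),sep='\n')
"
```

```text
[ 0.54856678 -0.24604748  0.22945087] tooly -87.95879642077026
(array([ 549.4, -247.9]), 250, 24, -88.0, array([322., 165.]))
(array([620.2,  23.5]), 287, 130, -79.5, array([100.,  99.]))
(array([ 712.9, -359.1]), 178, 93, 54.9, array([431.,  33.]))
```

View pics/w12.png

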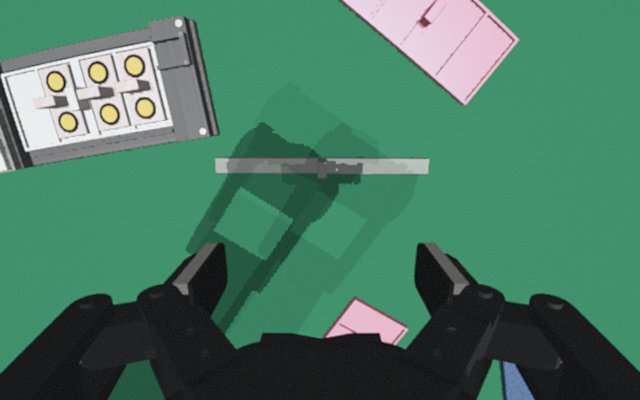

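Three holders sit in three pockets at the upper left. The bridge lies at rows 158-174, columns 215-429, with its tab at (322,168).

```bash
python3 -c "
from m import *
f=load('w12.png')
hsv=cv2.cvtColor(f['frame'],cv2.COLOR_BGR2HSV); m=(hsv[...,1]<70)&(hsv[...,2]>60)
for a,b in ((212,270),(375,435)):
  k=np.zeros_like(m); k[150:185,a:b]=m[150:185,a:b]; print(*rects(f,k,.008,100))
"
```

```text
(array([ 548.6, -154.9]), 64, 19, -88.1, array([242., 165.]))
(array([ 554. , -341.3]), 63, 19, -87.8, array([401., 165.]))
```

Emit:
{"method": "play_rows", "body": {
  "series": [
    [[0.0028,-0.002,-0.04,0,0,-0.2,0.6],[0,0,-0.04,0,0,0,0.6],[0,0,-0.04,0,0,0,0.6],[0,0,-0.04,0,0,0,0.5],[0,0,-0.03,0,0,0,0.5],[0,0,-0.014,0,0,0,0.4],[0,0,-0.009,0,0,0,0.4],[0,0,0,0,0,0,0.4]]
  ]
}}

```text
time: 32.15
tool_pos: [0.5517, -0.2475, 0.0166]
tool_rot: [-0.0, 1.0, 0.016, -0.0]
contact_force: [0.1, 0.3, 0.1]
gripper_width: 0.398
grasp_force: 0.0
```

Emit:
{"method": "play_rows", "body": {
  "series": [
    [[0,0,0,0,0,0,0],[0,0,0,0,0,0,0],[0,0,0,0,0,0,0]]
  ]
}}

```text
time: 32.45
tool_pos: [0.5531, -0.2489, 0.0192]
tool_rot: [0.001, 1.0, 0.016, 0.002]
contact_force: [-0.1, 1.2, 5.4]
gripper_width: 0.096
grasp_force: 62.0
```

Emit:
{"method": "play_rows", "body": {
  "series": [
    [[0,0,0.02,0,0,0,0],[0,0,0.04,0,0,0,0],[0,0,0.04,0,0,0,0],[0,0,0.035,0,0,0,0],[0.0094,0.0272,0,0,0,0.86,0],[0.0094,0.0272,0,0,0,0.86,0],[0.0094,0.0272,0,0,0,0.86,0],[0.0094,0.0272,0,0,0,0.86,0],[0.0094,0.0272,0,0,0,0.86,0],[0.0094,0.0272,0,0,0,0.86,0]]
  ]
}}

```text
time: 33.45
tool_pos: [0.608, -0.0838, 0.152]
tool_rot: [0.0, 0.998, 0.061, 0.0]
contact_force: [-0.2, -0.6, -1.9]
gripper_width: 0.097
grasp_force: 61.2
```

Emit:
{"method": "play_rows", "body": {
  "series": [
    [[0.0094,0.0272,0,0,0,0.86,0],[0.0094,0.0272,0,0,0,0.86,0],[0.0094,0.0272,0,0,0,0.86,0],[0.0094,0.0272,0,0,0,0.86,0],[0,0,0,0,0,0,0],[0,0,0,0,0,0,0]]
  ]
}}

```text
time: 34.05
tool_pos: [0.6453, 0.0242, 0.1517]
tool_rot: [0.0, 0.996, 0.091, -0.0]
contact_force: [-0.1, -0.4, -1.3]
gripper_width: 0.097
grasp_force: 61.2
```

```bash
python3 -c "
from m import *
s=manip.state(); q=s['tool_rot']; print(s['tool_pos'],'tooly',2*np.degrees(np.arctan2(q[2],q[1]))-90,s['gripper_width'])
f=grab('wrist','w13.png')"
```

```text
[0.64532162 0.02422135 0.15174209] tooly -79.54892863582289 0.09724143245918841
```

View pics/w13.png

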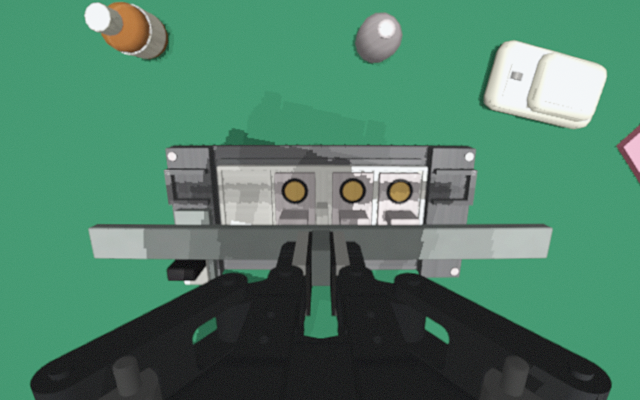

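The bridge hangs level, top corners about (90,227) and (551,227), near edge at row 258. The notches are at (190,187) and (452,187), and the three holders lie flat in their pockets. Zooming in on the notches.

```bash
python3 -c "
from m import *
f=load('w13.png'); z=.1517-.0192+.008
a=np.radians(10.45);u=np.array([np.cos(a),np.sin(a)]);v=np.array([-u[1],u[0]]);C=np.array([618.8,18.0])
T=np.array([645.3,24.2]);print('tcp',(T-C)@u,(T-C)@v)
g=f['frame']
for p in onz(f,[(90,227),(551,227),(93,258),(549,258)],z)[:,:2]*1000: print('bridge',(p-C)@u,(p-C)@v)
r=lambda s:cv2.resize(g[s],None,fx=6,fy=6,interpolation=cv2.INTER_CUBIC)
cv2.imwrite('pics/c13.png',np.hstack([r(np.s_[140:235,160:225]),r(np.s_[140:235,420:485])]))
"
```

```text
tcp 27.18499934408194 1.2906628770768453
bridge 34.619373533782976 123.80976671211998
bridge 34.48147901628802 -123.14109203772674
bridge 16.32657764504262 125.92848497901545
bridge 16.15273875148194 -125.84951254088968
```

View pics/c13.png

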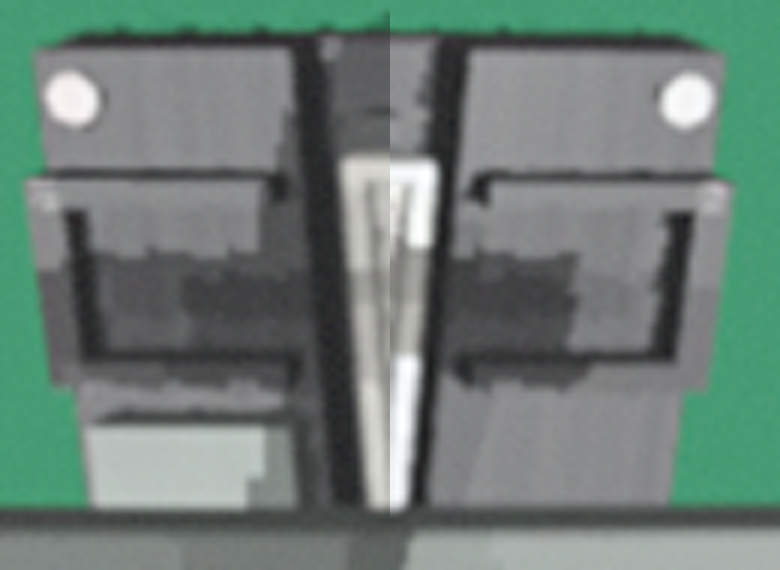

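```bash
python3 -c "
from m import *
f=load('w13.png')
a=np.radians(10.45);u=np.array([np.cos(a),np.sin(a)]);v=np.array([-u[1],u[0]]);C=np.array([618.8,18.0])
L=lambda x,y:(160+(x+.5)/6-.5,140+(y+.5)/6-.5); Rr=lambda x,y:(420+(x-390+.5)/6-.5,140+(y+.5)/6-.5)
for p in onz(f,[L(64,211),L(82,365),Rr(694,211),Rr(680,365)],.033)[:,:2]*1000: print('top',(p-C)@u,(p-C)@v)
for p in onz(f,[L(200,352),Rr(560,352),L(90,300),Rr(668,300)],.025)[:,:2]*1000: print('floor',(p-C)@u,(p-C)@v)
"
```

```text
top 40.46841273325509 128.21658002965506
top 17.688147212558537 128.4131447317331
top 40.35831610426467 -127.25714656615233
top 17.562811296977976 -128.02992472977064
floor 17.345262644714442 114.11982449347973
floor 17.23552816089407 -113.42904951507876
floor 25.350486192101457 129.86052783533128
floor 25.23078999574264 -128.89047845703377
```

Notch centre comes out at carrier x = 29.0, y = +0.3, and the bridge is now at x = 25.4, y = 0.2. Shifting +3.5 mm along carrier x and lowering.

Emit:
{"method": "play_rows", "body": {
  "series": [
    [[0.0033,0.0005,-0.02,0,0,0,0],[0,0,-0.03,0,0,0,0],[0,0,-0.025,0,0,0,0],[0,0,-0.012,0,0,0,0],[0,0,-0.008,0,0,0,0],[0,0,-0.005,0,0,0,0],[0,0,-0.003,0,0,0,0],[0,0,-0.002,0,0,0,0],[0,0,0,0,0,0,0]]
  ]
}}

```text
time: 35.0
tool_pos: [0.6493, 0.0245, 0.0475]
tool_rot: [0.0, 0.996, 0.091, 0.001]
contact_force: [0.2, 0.9, -1.8]
gripper_width: 0.098
grasp_force: 61.2
```

Emit:
{"method": "play_rows", "body": {
  "series": [
    [[0,0,-0.0015,0,0,0,0],[0,0,-0.001,0,0,0,0],[0,0,0,0,0,0,0]]
  ]
}}

```text
time: 35.3
tool_pos: [0.6488, 0.0245, 0.0444]
tool_rot: [0.0, 0.996, 0.091, 0.0]
contact_force: [0.0, 1.0, -1.6]
gripper_width: 0.101
grasp_force: 61.2
```

Emit:
{"method": "play_rows", "body": {
  "series": [
    [[0,0,-0.001,0,0,0,0],[0,0,0,0,0,0,0.3],[0,0,0,0,0,0,0.3],[0,0,0.02,0,0,0,0.35],[0,0,0.04,0,0,0,0.6],[0,0,0.04,0,0,0,0.6],[0,0,0.04,0,0,0,0.6],[0,0,0,0,0,8.2,0.6],[0,0,0,0,0,8.2,0.6],[0,0,0,0,0,8.2,0.6]]
  ]
}}

```text
time: 36.3
tool_pos: [0.6491, 0.0244, 0.1841]
tool_rot: [0.0, 0.953, 0.303, 0.001]
contact_force: [0.6, -0.7, 0.2]
gripper_width: 0.597
grasp_force: 0.0
```

Emit:
{"method": "play_rows", "body": {
  "series": [
    [[-0.0107,0.0122,0,0,0,8.2,0.6],[-0.0107,0.0122,0,0,0,8.2,0.6],[-0.0107,0.0122,0,0,0,8.2,0.6],[-0.0107,0.0122,0,0,0,8.2,0.6],[-0.0107,0.0122,0,0,0,8.2,0.6],[-0.0107,0.0122,0,0,0,8.2,0.6],[-0.0107,0.0122,0,0,0,8.2,0.6],[-0.0107,0.0126,0,0,0,8,0.6],[0,0,0,0,0,0,0.6],[0,0,0,0,0,0,0.6]]
  ]
}}

```text
time: 37.3
tool_pos: [0.5635, 0.1224, 0.1835]
tool_rot: [0.0, 0.641, 0.767, 0.0]
contact_force: [-0.3, -0.1, -0.1]
gripper_width: 0.599
grasp_force: 0.0
```

```bash
python3 -c "
from m import *
s=manip.state(); q=s['tool_rot']; print(s['tool_pos'],'tooly',2*np.degrees(np.arctan2(q[2],q[1]))-90,s['gripper_width'])
f=grab('wrist','w14.png')"
```

```text
[0.56345441 0.12239094 0.18350667] tooly 10.255159556006475 0.599045335808873
```

View pics/w14.png

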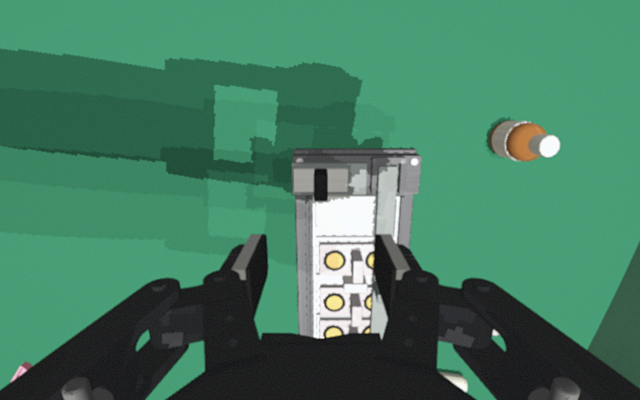

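The bridge end is down in the +y notch at (385,175), and the lock is back with its grip at (320,184). Gripping the lock.

Emit:
{"method": "play_rows", "body": {
  "series": [
    [[0,0,-0.04,0,0,0.2,0.6],[0,0,-0.04,0,0,0,0.6],[0,0,-0.03,0,0,0,0.6],[0,0,-0.018,0,0,0,0.6],[0,0,-0.008,0,0,0,0.5],[0,0,0,0,0,0,0],[0,0,0,0,0,0,0],[0,0,0,0,0,0,0],[0,0,0,0,0,0,0]]
  ]
}}

```text
time: 38.25
tool_pos: [0.5645, 0.1223, 0.0489]
tool_rot: [0.001, 0.639, 0.769, 0.001]
contact_force: [0.7, -1.4, 0.1]
gripper_width: 0.125
grasp_force: 61.9
```

Emit:
{"method": "play_rows", "body": {
  "series": [
    [[0.0079,0.00145,0,0,0,0,0],[0.0079,0.00145,0,0,0,0,0],[0.0079,0.00145,0,0,0,0,0],[0.0079,0.00145,0,0,0,0,0],[0.0079,0.00145,0,0,0,0,0],[0.0059,0.0011,0,0,0,0,0],[0,0,0,0,0,0,0]]
  ]
}}

```text
time: 38.95
tool_pos: [0.6113, 0.1309, 0.0489]
tool_rot: [0.002, 0.639, 0.769, 0.001]
contact_force: [2.4, -1.7, 4.6]
gripper_width: 0.121
grasp_force: 62.4
```

Emit:
{"method": "play_rows", "body": {
  "series": [
    [[0.002,0.0004,0,0,0,0,0],[0.002,0.0004,0,0,0,0,0],[0,0,0,0,0,0,0]]
  ]
}}

```text
time: 39.25
tool_pos: [0.6128, 0.1312, 0.0488]
tool_rot: [-0.0, 0.639, 0.769, -0.001]
contact_force: [-5.3, -3.9, 11.2]
gripper_width: 0.125
grasp_force: 63.2
```

Emit:
{"method": "play_rows", "body": {
  "series": [
    [[0.002,0.0004,0,0,0,0,0],[0.001,0.0002,0,0,0,0,0],[0,0,0,0,0,0,0]]
  ]
}}

```text
time: 39.55
tool_pos: [0.613, 0.1312, 0.0488]
tool_rot: [-0.002, 0.639, 0.769, -0.004]
contact_force: [-15.3, -6.6, 18.0]
gripper_width: 0.125
grasp_force: 64.3
```

Hard on the stop. Backing off the push, releasing and rising clear.

Emit:
{"method": "play_rows", "body": {
  "series": [
    [[-0.003,-0.0006,0,0,0,0,0],[0,0,0,0,0,0,0.3],[0,0,0,0,0,0,0.35],[0,0,0.02,0,0,0,0.35],[0,0,0.04,0,0,0,0.6],[0,0,0.04,0,0,0,0.6],[-0.04,0.02,0.04,0,0,0,0.6],[-0.04,0.02,0.02,0,0,0,1],[-0.04,0.02,0,0,0,0,1],[0,0,0,0,0,0,1]]
  ]
}}

```text
time: 40.55
tool_pos: [0.4957, 0.1905, 0.2004]
tool_rot: [-0.001, 0.637, 0.771, 0.0]
contact_force: [0.7, -0.0, 0.1]
gripper_width: 0.999
grasp_force: 0.0
```

```bash
python3 -c "
from m import *
s=manip.state(); print(s['tool_pos'],s['time'])
f=grab('wrist','w15.png'); im=f['frame']
a=np.radians(10.45);u=np.array([np.cos(a),np.sin(a)]);v=np.array([-u[1],u[0]]);C=np.array([618.8,18.0])
e=proj(f,np.r_[C+15*u+113*v,69]/1000)[0]; x,y=e.astype(int); print('expected grip',e)
k=(im.max(2)<45); m=np.zeros_like(k); m[y-30:y+30,x-40:x+40]=k[y-30:y+30,x-40:x+40]
print(*[(r[0],r[1],r[2],(r[0]-C)@u,(r[0]-C)@v) for r in rects(f,m,.069,50)],sep='\n')
import hold
for b in hold.holders(f): p=b[0]-C; print('disc',p@u,p@v,b[2])
g=cv2.cvtColor(im,cv2.COLOR_BGR2HSV)
"
```

```text
[0.4956859  0.19054145 0.200429  ] 40.55
expected grip [427.86427647 264.93301931]
(array([642.6, 136.5]), 33, 4, np.float64(44.898465240263036), np.float64(112.21772506635881))
(array([614.5, 120.8]), 65, 32, np.float64(14.41691885221935), np.float64(101.8748371817522))
disc -17.481082471718743 13.349410119846187 153.5
```

The finger hides the grip. I'll move aside and check with the fixed cameras.

Emit:
{"method": "play_rows", "body": {
  "series": [
    [[-0.02,0.04,0.02,0,0,0,1],[-0.02,0.04,0.02,0,0,0,1],[-0.02,0.04,0,0,0,0,1],[-0.02,0.04,0,0,0,0,1],[-0.02,0.04,0,0,0,0,1],[0,0,0,0,0,0,1],[0,0,0,0,0,0,1]]
  ]
}}

```text
time: 41.3
tool_pos: [0.3994, 0.3889, 0.2398]
tool_rot: [0.0, 0.638, 0.77, -0.001]
contact_force: [-0.3, -0.3, -0.7]
gripper_width: 1.002
grasp_force: 0.0
```

```bash
python3 -c "
from m import *
import hold
a=np.radians(10.45);u=np.array([np.cos(a),np.sin(a)]);v=np.array([-u[1],u[0]]);C=np.array([618.8,18.0])
for n in ('side','top','wrist'):
  f=grab(n,n+'16.png'); im=f['frame']
  e=proj(f,np.r_[C+15*u+113*v,55]/1000)[0]; x,y=e.astype(int); w=14 if n!='wrist' else 30
  k=(im.max(2)<50); m=np.zeros_like(k); m[max(y-w,0):y+w,x-w:x+w]=k[max(y-w,0):y+w,x-w:x+w]
  print(n,'exp',e,[(r[0],r[1],r[2],r[4],np.round([(r[0]-C)@u,(r[0]-C)@v],1)) for r in rects(f,m,.055,5)])
  for b in hold.holders(f): p=b[0]-C; print('  disc',np.round([p@u,p@v,b[2]],1))
  # bridge tab top
f=load('top16.png'); hsv=cv2.cvtColor(f['frame'],cv2.COLOR_BGR2HSV)
m=(hsv[...,1]<70); m[:75]=0; m[200:]=0;m[:,:180]=0;m[:,470:]=0
for r in rects(f,m,0.01): print(*r)
"
```

```text
side exp [261.35772079 250.79733382] [(array([610.9, 140.4]), 17, 4, array([262., 254.]), array([ 14.4, 121.8]))]
top exp [268.7786051  162.11900597] []
wrist exp [441.7805471  386.61623698] [(array([608.5, 145.5]), 91, 74, array([440., 378.]), array([ 13. , 127.3]))]
[617.3  19.4] 277 128 -79.6 [306. 164.]
[7.753e+02 5.000e-01] 36 32 0.5 [312. 115.]
[ 766.6 -153.3] 103 62 89.8 [360. 118.]
[ 713.  -352.8] 192 95 55.0 [422. 135.]
```

The lock grip is at carrier x = 14.4 (home is 15), and the bystanders are where they started. Handing in.

```bash
python3 -c "
from plant import manip; print(manip.job_done())"
```

```text
the job is handed in; nothing more can be done
None
```

The job is handed in, with no verdict shown: lock drawn back, base plate in the nest, all three holders found on the bench in their own pockets, bridge in both notches, lock slid to its stop over the bridge end, and the mouse, objective and oil bottle not touched.

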